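# Empty the grinder's catch tray into the tote

### The job

Empty the grinder's catch tray: pull the tray out from under its hood, move its two finished bearing rings into the cream tote, and then push the tray fully home again. Rings mark easily, so set each one down rather than dropping it; all the rings in the tote, with the two packed earlier, must end up lying flat on its floor in a single layer. Do not shove the tote about, and leave the oiler and the plug gauge alone.

Things in the scene. Friction and masses are not known exactly. Their poses are not given: they have to be found in the camera images.
- outfeed: fixed blue sheet-metal hood (310 mm wide, 75 mm high, 225 mm deep) at the end of the grinder's outfeed chute, with a clear guard as its roof, over the catch tray. Origin on the bench (z = 0) at the middle of the hood's open front; its x axis points into the hood, away from the tray's handle, its y axis along the front, z up. The steel chute rises from the hood's back towards the machine.
- tray (a joint): how far the catch tray is pulled out of the hood, in m: 0 = fully home against its stop, 0.22 = fully out against its stop. It slides along the outfeed's -x, on runners that drag with about 3 N, and stays where it is left. Tray of thin steel with a dark green liner: 270 mm along y, 200 mm along x, floor 12 mm and side and back walls 40 mm (front wall 46 mm) above the bench, walls 4 mm thick.
- tray_handle (a point): middle of the tray's handle: a black round bar 10 mm thick, its straight part 110 mm long along the outfeed's y axis, its axis 52 mm above the bench and 60 mm in front of the tray's front wall (55 mm clear between bar and wall), joined to the wall by a sloping bar at each end. Moves with the tray.
- tray_floor (a point): middle of the tray's floor (upper face, 12 mm above the bench); moves with the tray
- tote: cream perforated plastic tote, loose, about 950 g, 270 mm along its x, 360 mm along its y, 100 mm high; walls and floor 4 mm thick. Origin under its middle, on the bench, z up.
- ring1_mid (a point): centre (half-way up) of a finished steel bearing ring: a plain ring of outer diameter 52, bore 38, height 18 mm, about 140 g; z is its axis. Lies flat in the catch tray at the start, under the hood; to be moved.
- ring2_mid (a point): centre (half-way up) of a finished steel bearing ring: a plain ring of outer diameter 52, bore 38, height 18 mm, about 140 g; z is its axis. Lies flat in the catch tray at the start, under the hood; to be moved.
- packed1_mid (a point): centre (half-way up) of a finished steel bearing ring: a plain ring of outer diameter 52, bore 38, height 18 mm, about 140 g; z is its axis. Already lies flat on the tote's floor; it is to stay in the tote (nudging it aside is no harm).
- packed2_mid (a point): centre (half-way up) of a finished steel bearing ring: a plain ring of outer diameter 52, bore 38, height 18 mm, about 140 g; z is its axis. Already lies flat on the tote's floor; it is to stay in the tote (nudging it aside is no harm).
- oiler_mid (a point): middle of a green oiler's body, 64 mm in diameter, standing upright with its spout up, 125 mm high in all; this point is 45 mm above the bench; bystander
- plug_gauge_mid (a point): middle of a plug gauge lying on the bench: black handle 75 x 18 x 18 mm along its x with a steel plug at each end, 130 mm in all; bystander

How it is judged (in metres and radians):
On the way, in this order (a step that is already met when the one before it is completed fails the run):
1. the catch tray is pulled out from under the hood (more than 150 mm) (value of joint tray above 0.15 m), for 0.2 s.
2. the two rings lie flat on the tote's floor, beside the two packed earlier (z of ring1_mid in the frame of tote between 0.008 and 0.018 m and x of ring1_mid in the frame of tote between -0.12 and 0.12 m and y of ring1_mid in the frame of tote between -0.165 and 0.165 m and angle between the z axis of each of ring1_mid, ring2_mid, packed1_mid, packed2_mid and the z axis of tote, either way round below 0.1 rad and linear speed of each of ring1, ring2, packed1, packed2 below 0.03 m/s and z of ring2_mid in the frame of tote between 0.008 and 0.018 m and x of ring2_mid in the frame of tote between -0.12 and 0.12 m and y of ring2_mid in the frame of tote between -0.165 and 0.165 m and z of packed1_mid in the frame of tote between 0.008 and 0.018 m and x of packed1_mid in the frame of tote between -0.12 and 0.12 m and y of packed1_mid in the frame of tote between -0.165 and 0.165 m and z of packed2_mid in the frame of tote between 0.008 and 0.018 m and x of packed2_mid in the frame of tote between -0.12 and 0.12 m and y of packed2_mid in the frame of tote between -0.165 and 0.165 m), for 0.2 s.
At the end, for the whole second after the job is handed in: The tray is home to within 8 mm, and all four rings (two moved, two packed earlier) are at rest flat on the tote's floor: ring centre no more than 18 mm above the tote's underside, within 0.1 rad of flat, inside its walls; the tote stands level (all of step 2 and value of joint tray below 0.008 m and angle between tote's own z axis and vertical below 0.05 rad); the robot touches nothing.
It fails at once if ring 1 is dropped or thrown: loose from the fingers and faster than 0.7 m/s (a fall of about 25 mm) (linear speed of ring1 above 0.7 m/s and contact force between ring1 and the fingers below 0.05 N).
It fails at once if ring 2 is dropped or thrown: loose from the fingers and faster than 0.7 m/s (a fall of about 25 mm) (linear speed of ring2 above 0.7 m/s and contact force between ring2 and the fingers below 0.05 N).
It fails at once if the tote is shoved more than 40 mm (distance of tote from where it was at the start of the episode above 0.04 m).
It fails at once if a bystander (oiler, plug gauge) is moved more than 30 mm (distance of any of oiler_mid, plug_gauge_mid from where it was at the start of the episode above 0.03 m).
It also fails if it takes over 72 s, if anything falls off the work surface, if the arm or the gripper's body presses on something with over 40 N, if the wrist force passes 120 N, or if a joint passes its speed limit or range.

### The arm

A 6-joint arm with a two-finger parallel gripper is mounted at the origin on the work surface. World frame = base frame: x ahead of the robot, y to its left, z up, the work surface at z = 0. Lengths are in mm, angles in rad, forces in N, time in s.
With the tool pointing down it reaches from about 350 to 975 mm from the base axis. Payload 7.1 kg.
Tool frame: the origin (TCP) lies at the centre of the arm's flange, where the gripper is bolted on; the fingertips stand 182 mm ahead of it and the grasp point (between the pads) lies 163 mm ahead of it; x points along the fingers, y is the direction in which the jaws open and shut, and the axes are right-handed (so a half turn about x gives the same grasp; the last joint's range is limited). The gripper opens to 88 mm and grips with 3 to 60 N. Pads are 20 mm wide; open, the fingers measure 115 mm over their backs; the gripper's body (75 mm by 178 mm) begins 61 mm behind the grasp point.
Start: joints at [-1.177, 0.423, 1.63, -0, 1.089, -0.019], TCP at [250.751, -572.478, 404.675] pointing down, gripper open.
Joint ranges: [-3, 3], [-0.9, 2.11], [0.09, 2.58], [-1.31, 4.45], [0.11, 2.69], [-2.54, 2.54]. Speed limits (rad/s): [2.39, 2.39, 3.01, 3.14, 3.14, 3.14].

### API

Orientations are given as a rotation vector (axis times angle).
In Python, from workcell import readout, viewer, workorder, models gives the robot as it stands. The module is installed in compiled form; this text tells all that it offers.
- The arm moves only by the tool apply_moves, never from a script. Its argument "commands" is a list that holds one entry, the list of rows, each a list of 4 numbers: the shift along the world's x, y, z in m, then the turn about the world's z in rad. A call has 1 to 8 rows; each row is the pose to reach, as a shift and turn from the pose commanded when the call began; what a row does not reach only later rows make up. A row lasts 1/8 s, in which the tool goes at most 62.5 mm and 10.7 degrees, less where a joint would pass 70% of its speed; a pose out of reach is approached as far as the arm can. A call with a gripper value outside its range is refused whole. "gripper" is the finger opening in m, from 0 to 0.0878, set as the call begins (left out, the last holds). The fingers move at their own pace and stop on an object; the grip force is fixed at half the most. Time passes only in rows, so rows that repeat a pose let the fingers close. It gives the time, the measured TCP pose, the force and the opening at its end, in the units of the state.
- readout.get_obs(): the state, without advancing time (a new reading comes with each control period).
- viewer.get_image(name): name is "scene" or "top"; returns a dict with "color" (420x560x3 uint8, red, green, blue), "vertical_fov" (degrees; the focal length in pixels is half the picture's height over the tangent of half this angle, whatever the lens; pixels are square), "cx", "cy" (the principal point, pixels), "D" ([k1, k2, p1, p2, k3] as OpenCV has them; the pictures are not rectified), "rvec" (rotation vector, rad) and "tvec" (3), from world to camera coordinates, as OpenCV has them. Camera axes: x right, y down, z forward; pixel columns grow to the right and rows downward; lengths in mm; the calibration is good to about 2 mm. A picture is of the moment at which its call begins. There is no depth.
- workorder.close_job(): hands the job in, once; it reports no verdict.
Trained networks look in the newest picture that a camera, given by its name, has taken for a name from the list of things; names that differ only in an ending like _2 or _b are one class to them, and where a whole thing is asked for, a point or a joint stands for the part that bears it (a point fixed in the world has none). Each returns a list of dicts, best first, with "conf" (0 to 1); they miss things now and then, are a little off and sometimes report something else, mostly with a low value. They report only what shows in the picture. A call takes as long as a camera call.
- models.search_frame(camera, label): "position" ([x, y, z] in mm, in world coordinates, good to about 4 mm: the middle of the surface that is visible of it).
- models.place_of(camera, label): "position" ([x, y, z] in mm, in world coordinates, good to about 4 mm: a listed point, or the origin of a listed thing).
The state is a dict: "t": time; "qpos": joint angles; "qvel": joint speeds; "joint_torque": joint torques, N m; "ee_pos": TCP position; "orientation": TCP orientation; "ft_force": force on the tool from outside, world axes, zero at the start; "moment": the same for the moment, N m; "width": finger opening in mm.
Only numpy, scipy, OpenCV 4.12 (cv2) and the standard library are available. Lean on these libraries where they do the work, as an engineer would, in place of code of your own. Each camera call takes 0.05 s, during which the arm holds its last target.

## Working session

There is one attempt and no reset: what is moved stays moved. The work goes in short steps, Python scripts to look and compute and a tool call to move; the robot and the scene stay as the last step left them, time stands still between calls to the robot, and variables do not carry over. Pictures are saved under pics/ and viewed, and the job is handed in when it is done.

Besides the shell and the picture viewer there is one more tool, called after "Call:" as a command line: name --argument value ..., lists and objects as JSON in quotes. apply_moves: Moves the arm, as the interface text tells. Its arguments: {"type":"object","properties":{"commands":{"type":"array","items":{"type":"array","items":{"type":"array","items":{"type":"number"}}}},"gripper":{"type":"number"}},"required":["commands"]}

```bash
mkdir -p pics
cat > h.py <<'E'
import numpy as np, cv2
from workcell import readout, viewer, workorder, models
def pic(n,f):
    d=viewer.get_image(n); cv2.imwrite('pics/'+f,d['color'][:,:,::-1]); return d
def K(d):
    f=210/np.tan(np.radians(d['vertical_fov'])/2); return np.array([[f,0,d['cx']],[0,f,d['cy']],[0,0,1.]])
def proj(d,P):
    return cv2.projectPoints(np.array(P,float).reshape(-1,3),np.array(d['rvec'],float),np.array(d['tvec'],float),K(d),np.array(d['D'],float))[0].reshape(-1,2)
def unproj(d,uv,z):
    p=cv2.undistortPoints(np.array(uv,float).reshape(-1,1,2),K(d),np.array(d['D'],float)).reshape(-1,2)
    R=cv2.Rodrigues(np.array(d['rvec'],float))[0]; c=-R.T@np.array(d['tvec'],float).ravel()
    r=np.c_[p,np.ones(len(p))]@R
    return c+r*((z-c[2])/r[:,2])[:,None]
E
python3 - <<'E'
from h import *
pic('scene','s0.png');pic('top','t0.png')
for n in ['outfeed','tray_handle','tray_floor','tote','ring1_mid','packed1_mid','oiler_mid','plug_gauge_mid']:
  for c in ['top','scene']:
    print(n,c,[(np.round(x['position']).tolist(),round(x['conf'],2)) for x in models.place_of(c,n)])
o=readout.get_obs();print({k:np.round(v,3) for k,v in o.items()})
E
```

```text
outfeed top [([495.0, 374.0, -4.0], 0.6)]
outfeed scene [([494.0, 370.0, 3.0], 0.67)]
tray_handle top [([490.0, 311.0, 51.0], 0.7)]
tray_handle scene [([489.0, 309.0, 52.0], 0.79)]
tray_floor top []
tray_floor scene []
tote top [([523.0, -286.0, 0.0], 0.8)]
tote scene [([524.0, -289.0, -3.0], 0.55)]
ring1_mid top [([523.0, -288.0, 1.0], 0.72), ([750.0, 209.0, 7.0], 0.47)]
ring1_mid scene [([728.0, 12.0, 48.0], 0.52)]
packed1_mid top [([481.0, -181.0, 14.0], 0.6)]
packed1_mid scene [([478.0, -182.0, 12.0], 0.57)]
oiler_mid top [([727.0, 9.0, 45.0], 0.76)]
oiler_mid scene [([726.0, 11.0, 47.0], 0.9)]
plug_gauge_mid top [([752.0, 213.0, 10.0], 0.64)]
plug_gauge_mid scene [([750.0, 211.0, 4.0], 0.52), ([613.0, -360.0, 12.0], 0.21)]
{'t': np.float64(0.9), 'qpos': array([-1.177,  0.423,  1.63 ,  0.   ,  1.089, -0.019]), 'qvel': array([-0.   ,  0.001,  0.   , -0.001, -0.   ,  0.   ]), 'joint_torque': array([ 1.0000e-03, -5.4456e+01, -2.7405e+01,  6.4000e-02,  1.7000e-02,
       -0.0000e+00]), 'ee_pos': array([ 250.763, -572.467,  404.695]), 'orientation': array([ 1.994,  0.418, -1.994]), 'ft_force': array([0.018, 0.048, 0.028]), 'moment': array([-0.019,  0.016,  0.018]), 'width': np.float64(87.902)}
```

View pics/s0.png

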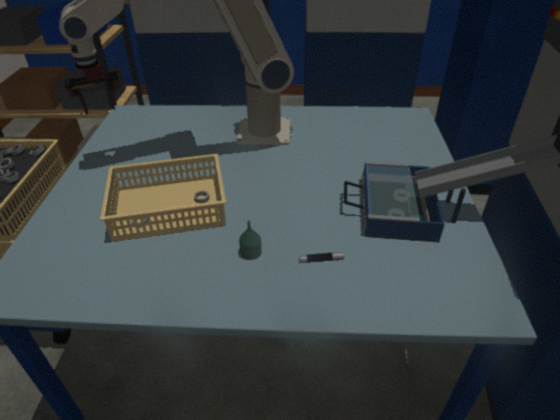

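View pics/t0.png

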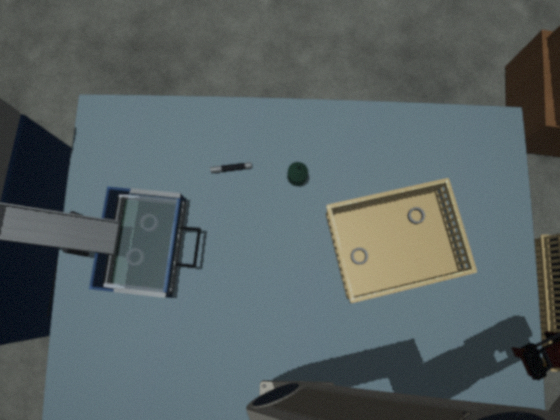

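The top view shows the handle bar at about px (203,248). The tray rings show through the guard near (148,222) and (136,256), and the packed rings lie in the tote at (359,256) and (416,216).

Run:
```python
from h import *
d=viewer.get_image('top')
c=d['color'][:,:,::-1]
a=cv2.resize(c[175:310,80:220],None,fx=5.5,fy=4.4*1,interpolation=cv2.INTER_CUBIC); cv2.imwrite('pics/t1.png',cv2.resize(c[180:305,80:220],None,fx=4.8,fy=4.8,interpolation=cv2.INTER_CUBIC))
cv2.imwrite('pics/t2.png',cv2.resize(c[170:310,320:485],None,fx=4.2,fy=4.2,interpolation=cv2.INTER_CUBIC))
print('rings',unproj(d,[(148,222),(136,256)],21).round(), 'packed',unproj(d,[(359,256),(416,216)],13).round())
print('bar',unproj(d,[(206,229),(202,268)],52).round())
```

```text
rings [[564. 467.  21.]
 [458. 495.  21.]] packed [[ 477. -182.   13.]
 [ 605. -362.   13.]]
bar [[542. 281.  52.]
 [426. 286.  52.]]
```

View pics/t1.png

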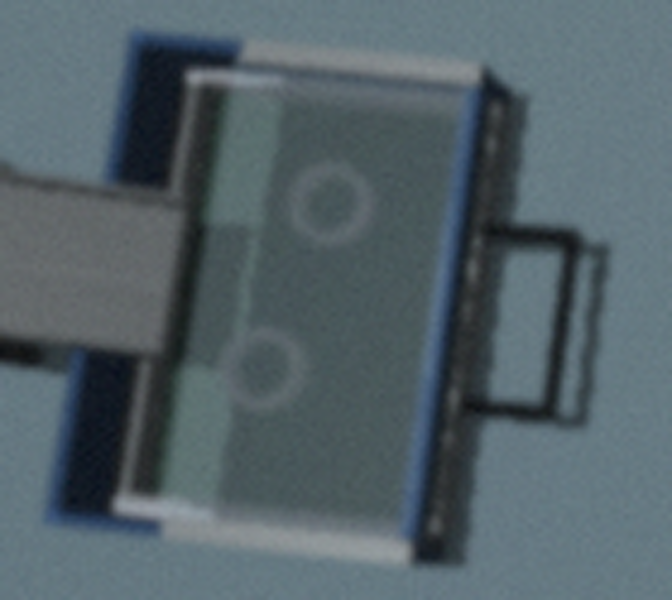

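View pics/t2.png

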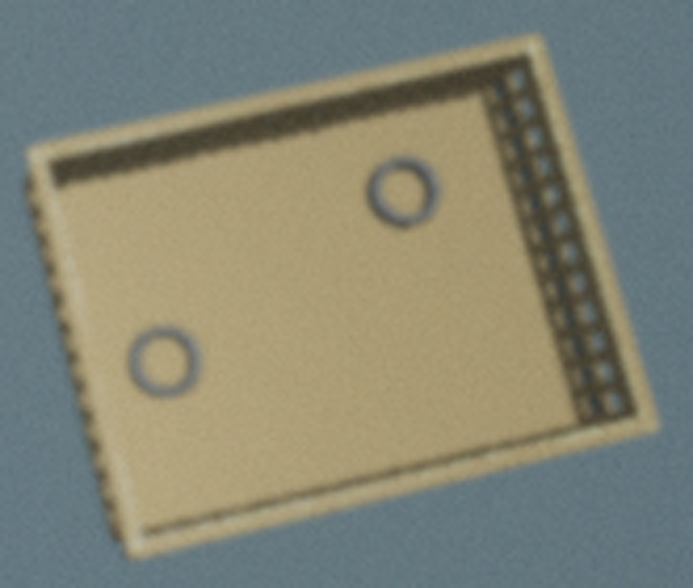

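```bash
cat >> h.py <<'E'
def yaw():
    o=readout.get_obs(); R=cv2.Rodrigues(np.array(o['orientation'],float))[0]
    return R, np.degrees(np.arctan2(R[1,1],R[0,1]))
E
python3 - <<'E'
from h import *
R,y=yaw();print(R.round(3),'jaw yaw deg',y)
d=viewer.get_image('top')
b=unproj(d,[(199.8,229.4),(194.6,265.4)],52);print('bar',b.round(1),b.mean(0).round(1))
v=b[0]-b[1];print('bar dir deg',np.degrees(np.arctan2(v[1],v[0])))
# hood front roof edge (z=75): crop
f=unproj(d,[(80+480/4.8,180+75/4.8),(80+410/4.8,180+545/4.8)],75);v=f[0]-f[1];print('front',f.round(),np.degrees(np.arctan2(v[1],v[0])))
t=unproj(d,[(327.1,205.7),(447.4,178.8),(476,271.9),(351,301.7)],100);print('tote',t.round(),t.mean(0).round())
for i in range(4):
  v=t[(i+1)%4]-t[i];print(np.linalg.norm(v).round(),np.degrees(np.arctan2(v[1],v[0])).round(1))
print('rings',unproj(d,[(80+332/4.8,180+203/4.8),(80+262/4.8,180+370/4.8)],21).round())
print('packed',unproj(d,[(320+163/4.2,170+362/4.2),(320+403/4.2,170+191/4.2)],13).round())
E
```

```text
[[ 0.     0.401 -0.916]
 [-0.    -0.916 -0.401]
 [-1.     0.     0.   ]] jaw yaw deg -66.34809389198603
bar [[540.3 299.3  52. ]
 [433.4 308.2  52. ]] [486.8 303.7  52. ]
bar dir deg -4.79469163735721
front [[636. 360.  75.]
 [350. 382.  75.]] -4.464448650998972
tote [[ 612.  -73.  100.]
 [ 703. -430.  100.]
 [ 431. -501.  100.]
 [ 341. -141.  100.]] [ 522. -286.  100.]
369.0 -75.7
281.0 -165.5
370.0 104.0
279.0 14.1
rings [[563. 463.  21.]
 [455. 499.  21.]]
packed [[ 476. -181.   13.]
 [ 607. -362.   13.]]
```

Call:
apply_moves --commands '[[[0.02,0.058,0,-0.06],[0.04,0.116,0,-0.12],[0.06,0.174,0,-0.18],[0.08,0.232,0,-0.24],[0.1,0.29,0,-0.3],[0.12,0.348,0,-0.36],[0.14,0.406,0,-0.42],[0.16,0.464,0,-0.494]]]' --gripper 0.044

```text
t: 2.0
ee_pos: [411.1, -106.6, 405.1]
orientation: [-2.18, 0.092, 2.177]
ft_force: [0.5, 0.2, -1.3]
width: 44.4
```

Call:
apply_moves --commands '[[[0.011,0.058,-0.01,0],[0.022,0.116,-0.02,0],[0.033,0.174,-0.04,0],[0.044,0.232,-0.06,0],[0.055,0.29,-0.08,0],[0.066,0.35,-0.1,0],[0.077,0.395,-0.12,0],[0.077,0.415,-0.13,0]]]'

```text
t: 3.0
ee_pos: [487.9, 308.7, 273.6]
orientation: [-2.181, 0.086, 2.181]
ft_force: [-0.7, 0.8, 0.0]
width: 44.0
```

Run:
```python
from h import *
R,y=yaw();o=readout.get_obs();print(o['t'],o['ee_pos'].round(1),y,o['qpos'].round(2),o['width'])
d=pic('top','t3.png');c=cv2.imread('pics/t3.png');cv2.imwrite('pics/t3.png',cv2.resize(c[180:305,80:240],None,fx=4.8,fy=4.8))
c=pic('scene','s3.png')['color'][:,:,::-1];cv2.imwrite('pics/s3.png',cv2.resize(c[100:260,300:480],None,fx=3.7,fy=3.7))
```

```text
3.0 [487.9 308.7 273.6] -94.53586331749935 [0.54 0.53 1.82 0.   0.79 2.19] 43.95642569022943
```

View pics/t3.png

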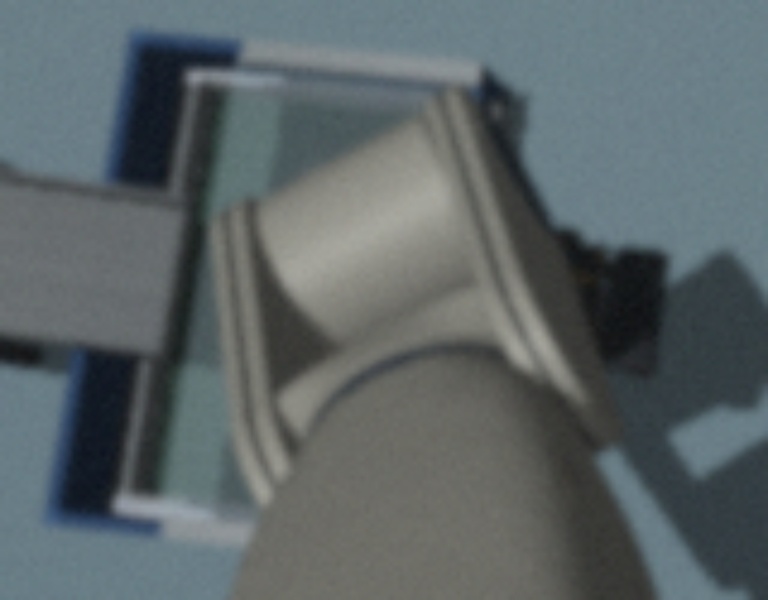

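View pics/s3.png

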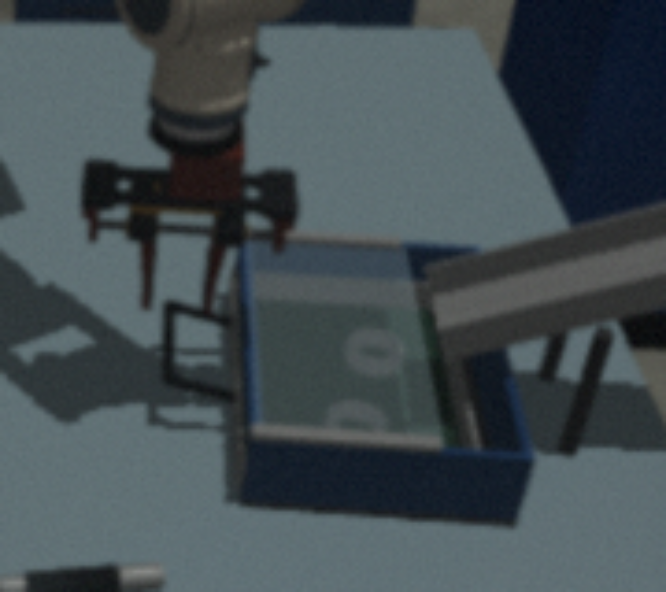

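The fingers straddle the handle bar, one on each side, so I'll lower them.

Call:
apply_moves --commands '[[[0,-0.001,-0.02,0],[0,-0.001,-0.04,0],[0,-0.001,-0.056,0],[0,-0.001,-0.056,0]]]'

```text
t: 3.6
ee_pos: [487.4, 304.6, 217.5]
orientation: [-2.178, 0.091, 2.183]
ft_force: [-0.4, 0.2, 0.6]
width: 44.0
```

Call:
apply_moves --commands '[[[0,0,0,0],[0,0,0,0],[0,0,0,0]]]' --gripper 0.014

```text
t: 3.98
ee_pos: [487.9, 305.7, 219.2]
orientation: [-2.181, 0.088, 2.179]
ft_force: [-0.3, -0.5, -0.9]
width: 17.4
```

Call:
apply_moves --commands '[[[-0.0005,-0.006,0,0],[-0.0015,-0.018,0,0],[-0.003,-0.038,0,0],[-0.005,-0.06,0,0],[-0.0065,-0.082,0,0],[-0.008,-0.104,0,0],[-0.01,-0.126,0,0],[-0.012,-0.148,0,0]]]'

```text
t: 4.97
ee_pos: [475.8, 155.8, 218.8]
orientation: [-2.18, 0.089, 2.179]
ft_force: [2.7, 3.0, 0.6]
width: 14.2
```

Call:
apply_moves --commands '[[[-0.0015,-0.02,0,0],[-0.003,-0.038,0,0],[-0.004,-0.05,0,0],[-0.0045,-0.057,0,0],[-0.005,-0.061,0,0],[-0.005,-0.061,0,0]]]'

```text
t: 5.72
ee_pos: [470.3, 96.4, 218.5]
orientation: [-2.179, 0.089, 2.182]
ft_force: [-0.6, 0.4, -0.5]
width: 14.2
```

Call:
apply_moves --commands '[[[0,0,0,0],[0,0,0,0],[0,0,0.03,0],[0,0,0.08,0],[0.02,-0.04,0.13,0],[0.06,-0.08,0.15,0],[0.1,-0.12,0.15,0],[0.12,-0.17,0.15,0]]]' --gripper 0.044

```text
t: 6.72
ee_pos: [592.4, -74.5, 369.4]
orientation: [-2.183, 0.087, 2.178]
ft_force: [0.9, 0.7, -0.2]
width: 43.8
```

Run:
```python
from h import *
R,y=yaw();o=readout.get_obs();print(o['t'],o['ee_pos'].round(1),y)
d=pic('top','t4.png')
pic('scene','s4.png')
for n in ['tray_handle','tray_floor','ring1_mid','tote','packed1_mid']:
  for c in ['top','scene']:
    print(n,c,[(np.round(x['position']).tolist(),round(x['conf'],2)) for x in models.place_of(c,n)])
```

```text
6.725 [592.4 -74.5 369.4] -94.5871321419061
tray_handle top [([473.0, 100.0, 50.0], 0.64)]
tray_handle scene [([474.0, 98.0, 54.0], 0.98)]
tray_floor top [([486.0, 256.0, 13.0], 0.84)]
tray_floor scene [([487.0, 256.0, 11.0], 0.6)]
ring1_mid top [([442.0, 291.0, 22.0], 0.61), ([749.0, 211.0, 11.0], 0.56)]
ring1_mid scene [([446.0, 292.0, 22.0], 0.59)]
tote top [([521.0, -284.0, -1.0], 0.84)]
tote scene [([524.0, -287.0, -4.0], 0.96)]
packed1_mid top []
packed1_mid scene [([481.0, -184.0, 9.0], 0.41)]
```

View pics/t4.png

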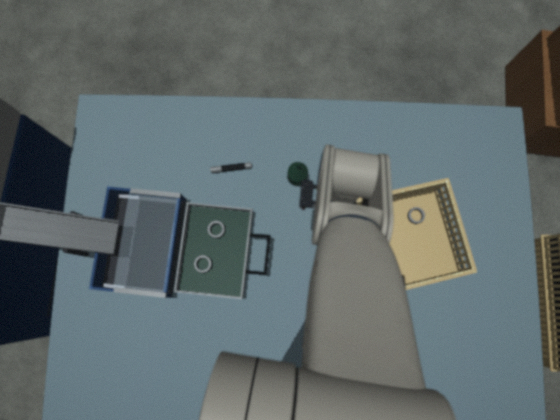

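View pics/s4.png

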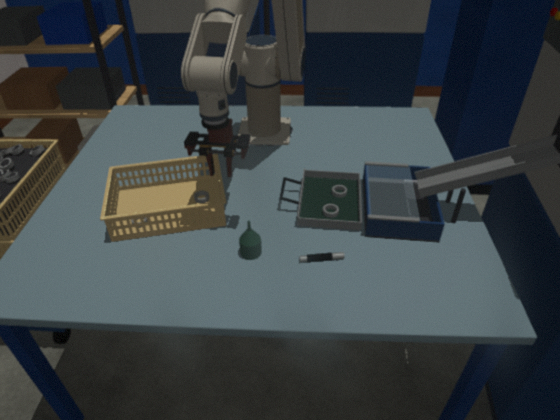

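The tray is out about 210 mm. Its rings are at top px (216,229) and (203,264), well clear of the hood. Next I'll refine their positions.

Run:
```python
from h import *
for cam,px in (('top',[(216,229),(203,264)]),('scene',[(330,210),(339,190)])):
  d=viewer.get_image(cam); g=cv2.cvtColor(d['color'],cv2.COLOR_RGB2GRAY).astype(float)
  for u,v in px:
    p=g[v-13:v+14,u-13:u+14]; m=(p>(np.median(p)+0.5*(p.max()-np.median(p)))).astype(np.uint8)
    n,l,s,c=cv2.connectedComponentsWithStats(m,connectivity=8)
    k=1+np.argmin([np.hypot(*(c[i]-13))-s[i,4]*.05 for i in range(1,n)])
    pts=np.argwhere(l==k)[:,::-1].astype(np.float32)
    (cx,cy),r=cv2.minEnclosingCircle(pts)
    b=s[k]; e=(b[0]+b[2]/2-.5+u-13,b[1]+b[3]/2-.5+v-13)
    print(cam,'bbox ctr',e,b[:5],unproj(d,[e],26 if cam=='top' else 24).round(1))
```

```text
top bbox ctr (np.float64(215.0), np.float64(228.5)) [  4   5  17  16 101] [[548.1 258.5  26. ]]
top bbox ctr (np.float64(202.0), np.float64(263.5)) [  4   4  17  18 113] [[441.2 291.9  26. ]]
scene bbox ctr (np.float64(330.5), np.float64(208.5)) [ 6  7 16 10 75] [[543.4 256.   24. ]]
scene bbox ctr (np.float64(339.0), np.float64(189.5)) [ 6  8 15 10 75] [[439.3 289.8  24. ]]
```

Call:
apply_moves --commands '[[[-0.008,0.058,0,0],[-0.016,0.116,-0.01,0],[-0.024,0.172,-0.03,0],[-0.032,0.228,-0.06,0],[-0.04,0.284,-0.09,0],[-0.0455,0.331,-0.12,0],[-0.0455,0.3315,-0.145,0],[-0.0455,0.3315,-0.155,0]]]' --gripper 0.08

```text
t: 8.43
ee_pos: [544.5, 258.6, 212.2]
orientation: [-2.179, 0.088, 2.183]
ft_force: [0.3, 0.6, -0.2]
width: 79.9
```

Call:
apply_moves --commands '[[[0,0,-0.01,0],[0,0,-0.0165,0],[0,0,-0.0165,0]]]'

```text
t: 8.8
ee_pos: [545.5, 257.5, 197.3]
orientation: [-2.179, 0.09, 2.179]
ft_force: [0.4, -0.5, -0.5]
width: 80.1
```

Call:
apply_moves --commands '[[[0,0,0,0],[0,0,0,0],[0,0,0,0],[0,0,0,0]]]' --gripper 0.04

```text
t: 9.3
ee_pos: [545.3, 258.0, 197.4]
orientation: [-2.18, 0.088, 2.18]
ft_force: [0.2, -1.8, 1.9]
width: 50.0
```

Width reads 50.0 against an expected 52, so I'll lift a little and look.

Call:
apply_moves --commands '[[[0,0,0.015,0],[0,0,0.05,0],[0,0,0.1,0],[0,0,0.15,0],[0,0,0.18,0]]]'

```text
t: 9.93
ee_pos: [545.3, 258.2, 380.9]
orientation: [-2.183, 0.087, 2.176]
ft_force: [-0.0, 0.6, -1.7]
width: 50.3
```

Run:
```python
from h import *
R,y=yaw();o=readout.get_obs();print(o['t'],o['ee_pos'].round(1),y,o['width'],o['ft_force'].round(1),o['moment'].round(2))
c=pic('scene','s5.png');u,v=proj(c,[545,258,225])[0].astype(int);print(u,v)
c=c['color'][:,:,::-1];cv2.imwrite('pics/s5.png',cv2.resize(c[v-60:v+60,u-70:u+70],None,fx=5,fy=5,interpolation=cv2.INTER_CUBIC))
```

```text
9.925 [545.3 258.2 380.9] -94.64936857478881 50.26277194594308 [-0.   0.6 -1.7] [ 0.05 -0.02  0.02]
335 156
```

View pics/s5.png

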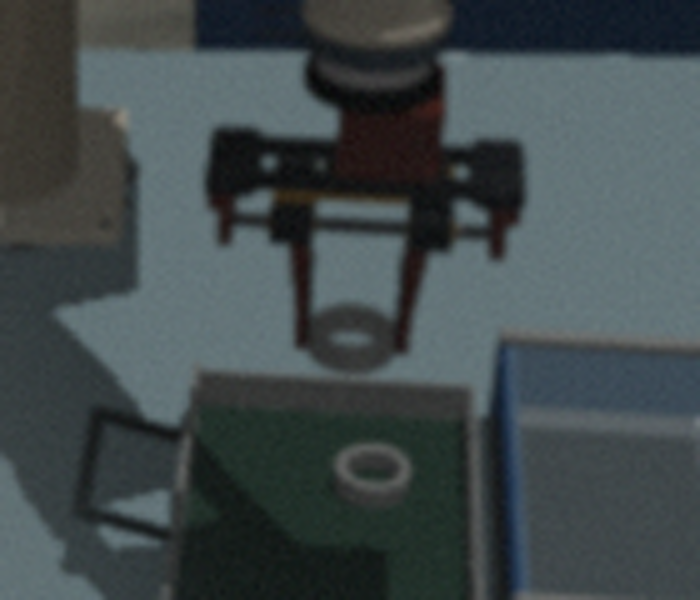

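Ring A is held level between the fingers, with the ring centre at px (353,337). Now I'll carry it to the tote at about (557,-236).

Call:
apply_moves --commands '[[[0.001,-0.03,0,0.03],[0.002,-0.085,0,0.08],[0.003,-0.142,0,0.13],[0.005,-0.2,0,0.18],[0.006,-0.258,0,0.23],[0.007,-0.316,0,0.28],[0.009,-0.374,0,0.328],[0.011,-0.43,0,0.328]]]'

```text
t: 10.98
ee_pos: [555.8, -173.8, 377.2]
orientation: [2.09, 0.26, -2.09]
ft_force: [1.7, -0.6, -1.4]
width: 50.2
```

Call:
apply_moves --commands '[[[0,-0.045,-0.01,0],[0,-0.064,-0.04,0],[0,-0.064,-0.08,0],[0,-0.064,-0.12,0],[0,-0.064,-0.15,0],[0,-0.064,-0.165,0],[0,-0.064,-0.172,0],[0,-0.064,-0.175,0]]]'

```text
t: 11.98
ee_pos: [556.6, -236.1, 202.7]
orientation: [2.091, 0.259, -2.089]
ft_force: [0.7, 0.1, -1.3]
width: 50.2
```

Run:
```python
from h import *
R,y=yaw();o=readout.get_obs();print(o['t'],o['ee_pos'].round(1),y,o['width'],o['ft_force'].round(1))
c=pic('scene','s6.png')['color'][:,:,::-1];cv2.imwrite('pics/s6.png',cv2.resize(c[130:250,90:240],None,fx=5,fy=5,interpolation=cv2.INTER_CUBIC))
```

```text
11.975 [ 556.6 -236.1  202.7] -75.85485499858689 50.166971330165346 [ 0.7  0.1 -1.3]
```

View pics/s6.png

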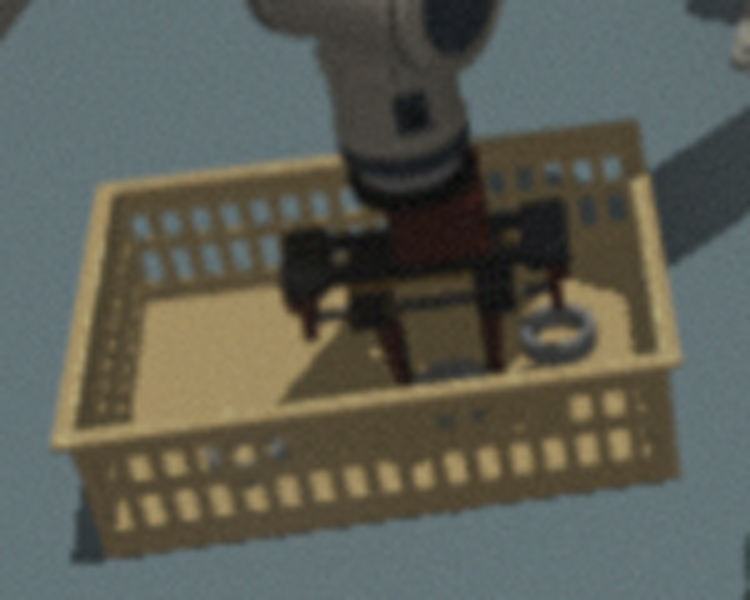

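The ring and gripper are inside the tote, clear of the walls and of the packed ring at (557,333).

Call:
apply_moves --commands '[[[0,0,-0.005,0],[0,0,-0.009,0],[0,0,-0.012,0],[0,0,-0.013,0],[0,0,-0.013,0],[0,0,-0.013,0]]]'

```text
t: 12.78
ee_pos: [556.2, -236.0, 189.5]
orientation: [2.09, 0.259, -2.09]
ft_force: [-1.9, 1.2, 3.7]
width: 50.5
```

Call:
apply_moves --commands '[[[0,0,0,0],[0,0,0,0],[0,0,0,0]]]' --gripper 0.074

```text
t: 13.15
ee_pos: [556.3, -236.0, 189.1]
orientation: [2.09, 0.259, -2.09]
ft_force: [-0.1, 0.0, -0.4]
width: 73.4
```

Call:
apply_moves --commands '[[[0,0,0.02,0],[0,0,0.06,0],[0,0,0.12,0],[0,0,0.17,0],[-0.006,0.055,0.18,-0.06],[-0.016,0.11,0.18,-0.12],[-0.028,0.168,0.18,-0.18],[-0.04,0.226,0.18,-0.24]]]'

```text
t: 14.15
ee_pos: [515.6, -8.4, 370.7]
orientation: [2.222, 0.005, -2.217]
ft_force: [1.5, -0.1, -0.4]
width: 73.6
```

Run:
```python
from h import *
R,y=yaw();o=readout.get_obs();print(o['t'],o['ee_pos'].round(1),y,o['width'],o['ft_force'].round(1))
c=pic('scene','s7.png')['color'][:,:,::-1];cv2.imwrite('pics/s7.png',cv2.resize(c[130:250,90:240],None,fx=5,fy=5,interpolation=cv2.INTER_CUBIC))
for n in ['tray_floor','ring1_mid','tote']:
  for c in ['top','scene']:
    print(n,c,[(np.round(x['position']).tolist(),round(x['conf'],2)) for x in models.place_of(c,n)])
```

```text
14.15 [515.6  -8.4 370.7] -89.75603689159966 73.64766739894884 [ 1.5 -0.1 -0.4]
tray_floor top [([483.0, 257.0, 12.0], 0.62)]
tray_floor scene [([482.0, 254.0, 14.0], 0.96)]
ring1_mid top [([442.0, 290.0, 19.0], 0.43)]
ring1_mid scene []
tote top [([523.0, -287.0, 0.0], 0.76)]
tote scene [([524.0, -288.0, 0.0], 0.59), ([475.0, 102.0, 53.0], 0.36)]
```

View pics/s7.png

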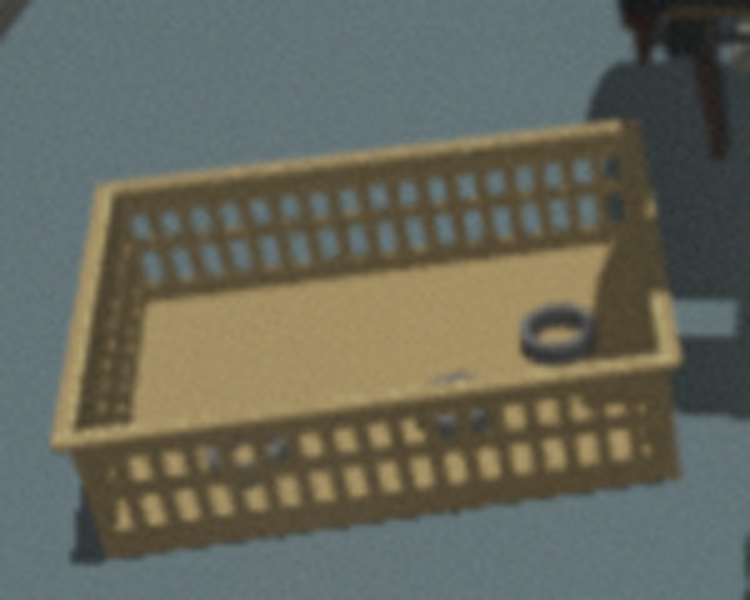

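Ring A lies on the tote floor, visible at (450,378) and through the perforations. Now ring B.

Call:
apply_moves --commands '[[[-0.01,0.05,0,-0.03],[-0.024,0.105,0,-0.06],[-0.038,0.16,-0.01,-0.088],[-0.052,0.215,-0.04,-0.088],[-0.066,0.265,-0.08,-0.088],[-0.0735,0.298,-0.12,-0.088],[-0.0735,0.299,-0.145,-0.088],[-0.0735,0.299,-0.155,-0.088]]]'

```text
t: 15.5
ee_pos: [443.1, 288.3, 212.6]
orientation: [-2.178, 0.091, 2.182]
ft_force: [-0.4, -0.3, -0.3]
width: 74.1
```

Call:
apply_moves --commands '[[[0,0,0,0],[0,0,-0.01,0],[0,0,-0.017,0],[0,0,-0.017,0],[0,0,-0.017,0]]]'

```text
t: 16.12
ee_pos: [442.8, 289.0, 197.4]
orientation: [-2.18, 0.088, 2.18]
ft_force: [-0.3, -0.1, -0.7]
width: 73.7
```

Call:
apply_moves --commands '[[[0,0,0,0],[0,0,0,0],[0,0,0,0],[0,0,0,0]]]' --gripper 0.04

```text
t: 16.62
ee_pos: [442.8, 289.1, 197.3]
orientation: [-2.18, 0.088, 2.18]
ft_force: [-0.9, 0.4, 0.9]
width: 51.8
```

Call:
apply_moves --commands '[[[0,0,0.015,0],[0,0,0.05,0],[0,0,0.1,0],[0,0,0.15,0],[0.002,-0.04,0.175,0.05],[0.004,-0.095,0.18,0.1],[0.006,-0.15,0.18,0.15],[0.009,-0.208,0.18,0.2]]]'

```text
t: 17.62
ee_pos: [451.2, 79.5, 378.2]
orientation: [2.16, 0.131, -2.158]
ft_force: [0.3, -0.1, -1.5]
width: 51.4
```

Call:
apply_moves --commands '[[[0.003,-0.058,0,0.05],[0.006,-0.116,0,0.1],[0.009,-0.174,0,0.128],[0.012,-0.232,0,0.128],[0.015,-0.29,0,0.128],[0.018,-0.345,0,0.128],[0.02,-0.39,0,0.128],[0.02,-0.411,0,0.128]]]'

```text
t: 18.62
ee_pos: [471.3, -332.0, 377.7]
orientation: [2.092, 0.257, -2.091]
ft_force: [0.1, -0.1, -1.4]
width: 51.7
```

Run:
```python
from h import *
R,y=yaw();o=readout.get_obs();print(o['t'],o['ee_pos'].round(1),y,o['width'],o['ft_force'].round(1))
c=pic('scene','s8.png')['color'][:,:,::-1];cv2.imwrite('pics/s8.png',cv2.resize(c[110:240,80:240],None,fx=4.5,fy=4.5,interpolation=cv2.INTER_CUBIC))
```

```text
18.625 [ 471.3 -332.   377.7] -75.98210432075474 51.6947175530265 [ 0.1 -0.1 -1.4]
```

View pics/s8.png

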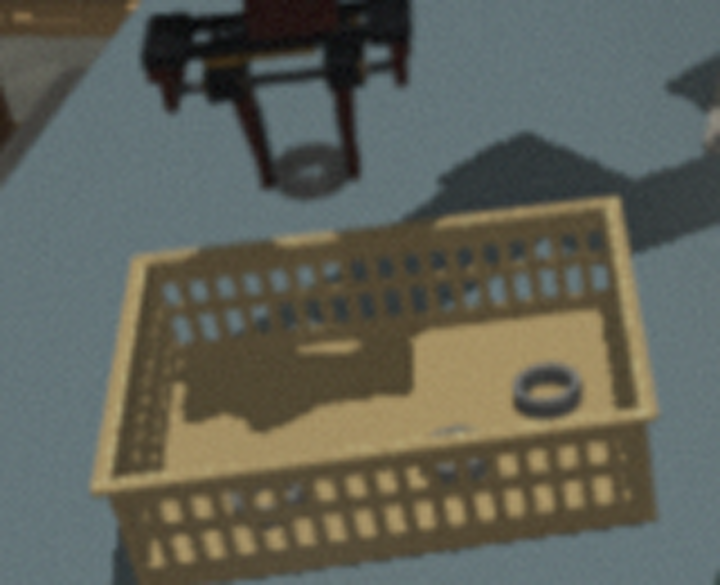

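Ring B is held level at (312,170). Next it goes down into the tote's back-left part, which is clear.

Call:
apply_moves --commands '[[[0,0.001,-0.03,0],[0,0.001,-0.07,0],[0,0.001,-0.11,0],[0,0.001,-0.145,0],[0,0.001,-0.165,0],[0,0.001,-0.173,0],[0,0.001,-0.177,0],[0,0.001,-0.177,0]]]'

```text
t: 19.68
ee_pos: [472.1, -329.1, 200.9]
orientation: [2.091, 0.258, -2.089]
ft_force: [1.1, -0.1, -1.8]
width: 51.8
```

Call:
apply_moves --commands '[[[0,0,-0.004,0],[0,0,-0.008,0],[0,0,-0.01,0],[0,0,-0.011,0],[0,0,-0.011,0],[0,0,-0.011,0]]]'

```text
t: 20.42
ee_pos: [471.7, -328.9, 189.3]
orientation: [2.09, 0.259, -2.09]
ft_force: [-2.0, 0.6, 2.9]
width: 51.8
```

Call:
apply_moves --commands '[[[0,0,0,0],[0,0,0,0],[0,0,0,0]]]' --gripper 0.074

```text
t: 20.8
ee_pos: [471.8, -329.0, 189.1]
orientation: [2.09, 0.259, -2.09]
ft_force: [-0.7, -0.3, -0.1]
width: 73.9
```

Call:
apply_moves --commands '[[[0,0,0.02,0],[0,0,0.06,0],[0,0,0.12,0],[0,0.01,0.17,0],[0,0.065,0.18,-0.07],[0,0.125,0.18,-0.14],[0,0.187,0.18,-0.2],[0,0.249,0.18,-0.26]]]'

```text
t: 21.8
ee_pos: [471.4, -78.2, 370.7]
orientation: [-2.216, 0.018, 2.211]
ft_force: [1.2, 1.1, -0.7]
width: 74.2
```

Call:
apply_moves --commands '[[[0,0.05,0,-0.068],[0,0.1,0,-0.068],[0,0.15,-0.02,-0.068],[0,0.178,-0.05,-0.068],[0,0.178,-0.09,-0.068],[0,0.178,-0.1,-0.068]]]' --gripper 0.044

```text
t: 22.55
ee_pos: [471.0, 98.3, 268.4]
orientation: [-2.178, 0.088, 2.184]
ft_force: [0.7, 0.0, 0.2]
width: 44.1
```

Run:
```python
from h import *
R,y=yaw();o=readout.get_obs();print(o['t'],o['ee_pos'].round(1),y,o['width'],o['ft_force'].round(1))
c=pic('scene','s9.png')['color'][:,:,::-1];cv2.imwrite('pics/s9.png',cv2.resize(c[100:260,90:470],None,fx=2.1,fy=2.1,interpolation=cv2.INTER_CUBIC))
c=pic('top','t9.png')['color'][:,:,::-1];cv2.imwrite('pics/t9.png',cv2.resize(c[100:310,70:490],None,fx=1.9,fy=1.9,interpolation=cv2.INTER_CUBIC))
for n in ['tray_handle','tote']:
  for c in ['top','scene']:
    print(n,c,[(np.round(x['position']).tolist(),round(x['conf'],2)) for x in models.place_of(c,n)])
```

```text
22.55 [471.   98.3 268.4] -94.60307494210001 44.1279870782825 [0.7 0.  0.2]
tray_handle top []
tray_handle scene [([473.0, 102.0, 51.0], 0.77)]
tote top [([527.0, -289.0, 3.0], 0.8)]
tote scene [([525.0, -288.0, -2.0], 0.96), ([614.0, -360.0, 15.0], 0.28)]
```

View pics/s9.png

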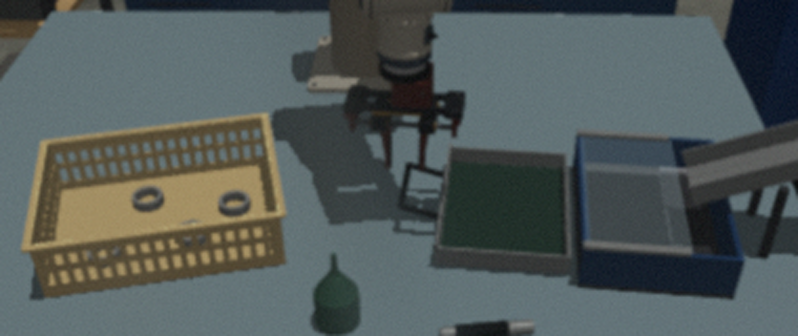

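View pics/t9.png

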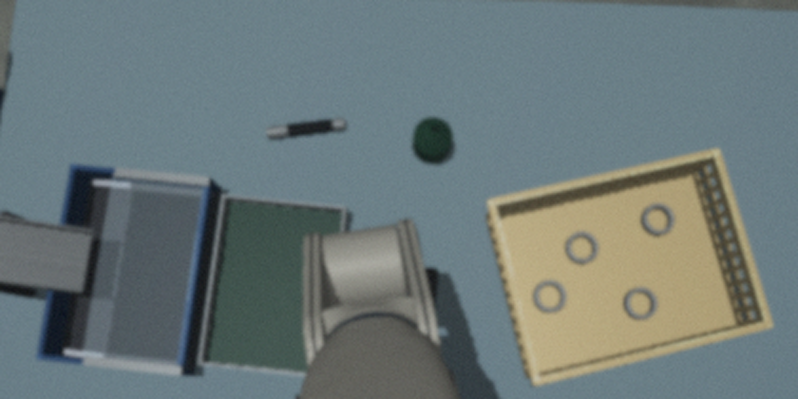

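All four rings lie flat and apart in the tote, at top-crop px (549,296), (581,248), (657,219) and (640,303). The tray is empty and the fingers are over the handle.

Call:
apply_moves --commands '[[[0,0.001,-0.02,0],[0,0.001,-0.04,0],[0,0.001,-0.051,0],[0,0.001,-0.051,0]]]'

```text
t: 23.35
ee_pos: [471.8, 98.9, 218.2]
orientation: [-2.179, 0.089, 2.18]
ft_force: [-0.2, 1.6, -0.1]
width: 43.9
```

Call:
apply_moves --commands '[[[0,0,0,0],[0,0,0,0],[0,0,0,0]]]' --gripper 0.014

```text
t: 23.72
ee_pos: [471.9, 99.0, 218.6]
orientation: [-2.181, 0.088, 2.179]
ft_force: [-0.1, 0.4, -0.2]
width: 17.6
```

Call:
apply_moves --commands '[[[0.0005,0.006,0,0],[0.0015,0.02,0,0],[0.0035,0.045,0,0],[0.0055,0.07,0,0],[0.0075,0.095,0,0],[0.0095,0.12,0,0],[0.0115,0.145,0,0],[0.0135,0.165,0,0]]]'

```text
t: 24.72
ee_pos: [484.7, 265.4, 218.0]
orientation: [-2.18, 0.088, 2.182]
ft_force: [0.0, -3.0, 2.4]
width: 14.3
```

Call:
apply_moves --commands '[[[0.001,0.012,0,0],[0.002,0.022,0,0],[0.0025,0.03,0,0],[0.003,0.034,0,0],[0.003,0.037,0,0],[0.003,0.039,0,0]]]'

```text
t: 25.48
ee_pos: [488.3, 302.9, 218.0]
orientation: [-2.18, 0.089, 2.18]
ft_force: [-1.2, -2.9, -1.8]
width: 14.1
```

Call:
apply_moves --commands '[[[0,0.002,0,0],[0,0.003,0,0],[0,0.004,0,0]]]'

```text
t: 25.85
ee_pos: [488.4, 307.1, 218.2]
orientation: [-2.18, 0.088, 2.179]
ft_force: [1.2, -2.3, -1.5]
width: 13.9
```

Call:
apply_moves --commands '[[[0,0.002,0,0],[0,0.003,0,0],[0,0.004,0,0]]]'

```text
t: 26.22
ee_pos: [488.5, 311.2, 218.3]
orientation: [-2.181, 0.088, 2.179]
ft_force: [1.5, -2.1, -0.7]
width: 14.2
```

Call:
apply_moves --commands '[[[0,0.001,0,0],[0,0.002,0,0],[0,0.003,0,0]]]'

```text
t: 26.6
ee_pos: [488.4, 313.4, 218.3]
orientation: [-2.181, 0.089, 2.181]
ft_force: [3.9, -11.3, 2.5]
width: 13.9
```

Call:
apply_moves --commands '[[[0,0.001,0,0],[0,0.001,0,0]]]'

```text
t: 26.85
ee_pos: [488.5, 313.7, 218.3]
orientation: [-2.181, 0.091, 2.182]
ft_force: [4.1, -12.9, 3.5]
width: 14.3
```

The position has stalled and the force has risen from 2 to 13 N, so the tray is at its stop. I'll open, lift straight up and retreat.

Call:
apply_moves --commands '[[[0,-0.004,0,0],[0,-0.004,0,0],[0,-0.004,0,0],[0,-0.004,0.02,0],[0,-0.004,0.06,0],[0,-0.004,0.11,0],[0,-0.03,0.15,0],[0,-0.08,0.17,0]]]' --gripper 0.04

```text
t: 27.85
ee_pos: [488.6, 235.6, 392.2]
orientation: [-2.186, 0.083, 2.174]
ft_force: [-0.9, -0.7, -0.2]
width: 40.2
```

Call:
apply_moves --commands '[[[-0.005,-0.05,0,0],[-0.01,-0.1,0,0],[-0.02,-0.15,0,0],[-0.03,-0.2,0,0],[-0.04,-0.22,0,0],[-0.04,-0.22,0,0]]]'

```text
t: 28.6
ee_pos: [447.7, 14.1, 389.3]
orientation: [-2.18, 0.091, 2.177]
ft_force: [-0.2, 0.9, 0.2]
width: 39.8
```

Run:
```python
from h import *
o=readout.get_obs();print(o['t'],o['ee_pos'].round(1),o['ft_force'].round(1))
d=pic('top','t10.png');pic('scene','s10.png')
for n in ['tray_handle','tote','ring1_mid','oiler_mid','plug_gauge_mid','outfeed']:
  for c in ['top','scene']:
    print(n,c,[(np.round(x['position']).tolist(),round(x['conf'],2)) for x in models.place_of(c,n)])
```

```text
28.6 [447.7  14.1 389.3] [-0.2  0.9  0.2]
tray_handle top [([490.0, 314.0, 51.0], 0.68)]
tray_handle scene [([490.0, 314.0, 52.0], 0.87)]
tote top [([524.0, -285.0, 0.0], 0.74)]
tote scene [([523.0, -286.0, -1.0], 0.87)]
ring1_mid top [([472.0, -329.0, 14.0], 0.54)]
ring1_mid scene [([474.0, -326.0, 12.0], 0.63)]
oiler_mid top [([732.0, 13.0, 42.0], 0.74), ([496.0, 374.0, -2.0], 0.4)]
oiler_mid scene [([726.0, 9.0, 47.0], 0.69)]
plug_gauge_mid top [([750.0, 212.0, 10.0], 0.65)]
plug_gauge_mid scene [([750.0, 212.0, 6.0], 0.9)]
outfeed top [([497.0, 372.0, -3.0], 0.84), ([751.0, 213.0, 8.0], 0.67)]
outfeed scene [([493.0, 368.0, 1.0], 0.7)]
```

View pics/t10.png

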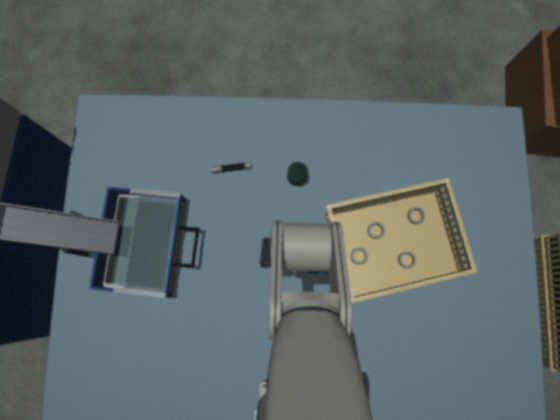

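View pics/s10.png

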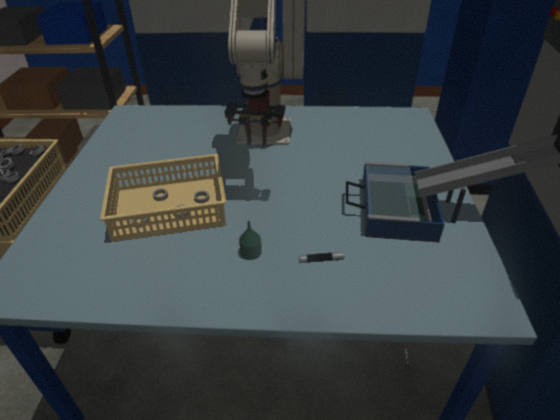

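The tray is home, with the handle at about y = 314. That is slightly further in than at the start, and I felt the stop. All four rings are in the tote and the bystanders haven't moved.

```bash
python3 -c "
from workcell import workorder
print(workorder.close_job())"
```

```text
the job is handed in; nothing more can be done
None
```

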